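Lock the lid on the sample mill

ROBOT

A 6-joint arm with a two-finger parallel gripper is mounted at the origin on the work surface. World frame = base frame: x ahead of the robot, y to its left, z up, the work surface at z = 0. Lengths are in mm, angles in rad, forces in N, time in s.
With the tool pointing down it reaches from about 350 to 875 mm from the base axis. Payload 4.2 kg.
Tool frame: the origin (TCP) lies between the finger pads, 19 mm behind the fingertips; this is the grasp point; z points along the fingers, y is the line along which they close (so a half turn about z gives the same grasp; the last joint's range is limited). The gripper opens to 85 mm and grips with 20 to 120 N. Pads are 22 mm wide; open, the fingers measure 114 mm over their backs; the gripper's body (76 mm by 85 mm) begins 54 mm behind the grasp point. The pads swing forward as they close: fully open they stand 13 mm farther back than shut.
Start: joints at [-1.044, 0.385, 0.008, 0, -1.194, -0.259], TCP at [165.398, -602.696, 250.012] pointing down, gripper open.
Joint ranges: [-3.14, 3.14], [-1.21, 2.06], [-1.07, 1.41], [-3.16, 2.05], [-2.99, -0.16], [-3.1, 3.1]. Speed limits (rad/s): [2.79, 2.79, 3.14, 3.14, 3.14, 3.14].

INTERFACE

Orientations are given as a unit quaternion [x, y, z, w].
In Python, from bench import read_state, get_image, job_done, recognise, place_of gives the robot as it stands. The module is installed in compiled form; this text tells all that it offers.
- The arm moves only by the tool carry_out, never from a script. Its arguments are lists of equal length, an entry for each row: "slide": the shift along the tool's x, y, z in m, a list of three; "roll": the turn about the tool's z in degrees; "claw": the finger opening in m, from 0 to 0.0854. A call has 1 to 8 rows; each row is the pose to reach, as a shift and turn from the pose commanded when the call began, along the tool's axes at that moment; what a row does not reach only later rows make up. A row lasts 1/8 s, in which the tool goes at most 62.5 mm and 10.7 degrees, less where a joint would pass 70% of its speed; a pose out of reach is approached as far as the arm can. A call with a gripper value outside its range is refused whole. The fingers move at their own pace and stop on an object; the grip force is fixed at half the most. Time passes only in rows, so rows that repeat a pose let the fingers close. It gives the time, the measured TCP pose, the force, the opening and the grip force at its end, in the units of the state.
- read_state(): the state, without advancing time (a new reading comes with each control period).
- get_image(name): name is "scene" or "top" or "wrist"; returns a dict with "img" (420x560x3 uint8, red, green, blue), "z_map" (420x560 float32, mm along the optical axis (not along the pixel's ray), 0 where there is no reading), "mtx" (3x3 intrinsics, pixels), "world_from_camera" (4x4, takes a point from camera to world coordinates); the wrist camera has in their place "T_tool_cam" (4x4, takes a point from camera to tool coordinates, whose origin is the TCP and whose axes are the flange's). Camera axes: x right, y up, looking along -z (the intrinsics and any distortion apply to the point x, -y, -z); pixel columns grow to the right and rows downward; lengths in mm; the calibration is good to about 2 mm. A picture is of the moment at which its call begins: read the wrist's pose just before it.
- job_done(): hands the job in; it is judged then, once.
Trained networks look in a picture, given as the dict that the camera call returned (one of the last four; its "shot" number tells which), for a name from the list of things; names that differ only in an ending like _2 or _b are one class to them, and where a whole thing is asked for, a point or a joint stands for the part that bears it (a point fixed in the world has none). Each returns a list of dicts, best first, with "conf" (0 to 1); they miss things now and then, are a little off and sometimes report something else, mostly with a low value. They report only what shows in the picture. A call takes as long as a camera call. They do not tell look-alikes from the thing itself.
- recognise(picture, thing): "at" ([column, row] in pixels, amid what is visible of it).
- place_of(picture, thing): "at" ([column, row] in pixels: a listed point, or the origin of a listed thing).
The state is a dict: "clock": time; "joints": joint angles; "joint_vel": joint speeds; "joint_efforts": joint torques, N m; "position": TCP position; "ee_rot": TCP orientation; "contact_force": force on the tool from outside, world axes, zero at the start; "wrist_torque": the same for the moment, N m; "gripper_width": finger opening in mm; "grasp_force": force on a finger pad.
Only numpy, scipy, OpenCV 4.12 (cv2) and the standard library are available. Lean on these libraries where they do the work, as an engineer would, in place of code of your own. Each camera call takes 0.05 s, during which the arm holds its last target. There are 200 camera calls.

TASK

Close the sample mill: take its blue lid by the black bar handle, lower it level into the mill's locking collar so that the three lugs drop through the three gaps, and twist it clockwise (seen from above) until the ramps have drawn it down tight on the rubber seal, some eight degrees past where you feel them first bite, so that it stays clamped by itself. Go by feel with a light hand, never forcing the lid or crushing the seal; then let go and leave everything else on the bench where it is.

Things in the scene. Friction and masses are not known exactly. Their poses are not given: they have to be found in the camera images.
- lid: the mill's lid, 0.4 kg, standing skirt down. Origin: centre of the skirt's underside; z up, along its axis. Steel skirt 80 mm across, its lower edge chamfered 1.5 mm, z = 0 to 22 mm; blue disc 112 mm across, z = 22 to 30 mm; on top a black bar handle. It turns clockwise, seen from above, to lock.
- lid_grip (a point): grip point in the bar handle, 52 mm above the lid's underside, on its axis. The bar is 70 mm long (lid's x), 14 mm thick (lid's y), z = 28 to 62 mm. Grip it across its thickness from above with the TCP here (19 mm fingertips then just clear the disc); 60 to 100 N of grip carries the twist.
- lid_lug (a point): outer end of one of the lid's three round steel lugs. They are 7 mm thick, stick out of the skirt to 49 mm from the axis with their centres 5 mm above the underside, at 0, 120 and 240 degrees from the lid's +x, each under a red mark on the disc's edge. Any lug fits any gap.
- collar: the locking collar, an aluminium and steel ring 112 mm across, fixed on the mill round the chamber's mouth. Origin: centre of its top face, 146 mm above the bench; z up, x away from the mill's control panel. Three steel hooks inside it leave a bore of 83 mm (1.5 mm clearance round the skirt) and three gaps for the lugs.
- collar_gap (a point): middle of one gap, at the collar's top. The gaps are 24 degrees wide, centred at 180 (towards the panel), 60 and 300 degrees from the collar's +x, each with a red mark on the rim; a lug may be 7 degrees off. Lower the lid straight down, a lug over each gap. If lugs land on hooks, the lid's underside stays only about 1.5 mm below the collar's top.
- collar_ramp (a point): a point under one hook. The undersides are greased, self-holding ramps: a lug gets under one 15 degrees clockwise of a gap's centre; a solid stop ends it at 95. Under a steady push of 2 to 5 N the lid rides level, then from the bite on sinks 0.1 mm and gains 1.5 N of squeeze per degree (let the hand follow it down): 0.85 mm of sinking is right, 0.5 too little, 1.3 crushes.
- chamber: stainless grinding chamber with a reddish rubber sealing ring round its mouth, fixed in the mill under the collar, same axis and axes. Origin: centre of its underside, 85 mm above the bench. Squeeze on the seal: 4 N with the lid lying on it, tight from 13 N, best 16 to 20 N, crushed at 25 N. A hand's push adds to it, so lower the lid slowly with a soft stop (5 N).
- seal_face (a point): centre of the seal's face if half worn, 16 mm below the collar's top. The real face, 77 mm across, is up to 2 mm higher or lower; the wear cannot be seen. So the lid comes to rest 14 to 18.5 mm below the collar's top, and the ramps bite only after 20 to 62 degrees of turn from the gaps' centres: feel for it.
- mill: the sample mill, fixed: white housing 170 mm wide (y), from 148 mm before to 80 mm behind its origin (x), 85 mm tall, teal panel on the -x side. Origin on the bench under the collar's axis. The twist takes 0.1 N m, rising to 0.2 to 0.6 N m when tight, by stick and slip.
- beaker: bystander, to be left alone: glass beaker, 68 mm wide, 90 mm tall; origin under its centre
- dish: bystander, to be left alone: round aluminium weighing dish, 92 mm wide, 14 mm tall; origin under its centre
- jar_a: bystander, to be left alone: amber sample jar with white cap, 60 mm wide, 85 mm tall; origin under its centre
- jar_b: bystander, to be left alone: a second jar like jar_a
- bottle: bystander, to be left alone: white plastic bottle with blue cap, 64 mm wide, 150 mm tall; origin under its centre
- brush: bystander, to be left alone: cleaning brush lying flat, 170 mm long (along its x), 42 mm wide; origin under its centre
- weight: bystander, to be left alone: steel calibration weight with a knob, 38 mm wide, 58 mm tall; origin under its centre
Mind the look-alikes: they are no part of the job. Of the things like the lid, leave any that is pink; of the rest the smaller one is meant.

How it is judged (in metres and radians):
On the way:
1. the lid stands on the seal inside the collar, level and centred, its lugs down through the gaps (z of lid in the frame of collar below -0.0135 m and horizontal distance between lid and collar below 0.003 m and angle between lid's own z axis and vertical below 0.06 rad), for 0.1 s.
At the end, for the whole second after the job is handed in: The lid is let go and at rest in the collar, centred within 3 mm, level within 2 degrees, at least 13.5 mm below the collar's top, and the ramps alone hold it on the seal with more than 13 N (contact force between lid and chamber above 13 N and z of lid in the frame of collar below -0.0135 m and horizontal distance between lid and collar below 0.003 m and angle between lid's own z axis and vertical below 0.04 rad and linear speed of lid below 0.01 m/s and angular speed of lid below 0.05 rad/s); the robot touches nothing.
It fails at once if the seal is crushed: the lid presses on the chamber and its seal with more than 25 N (contact force between lid and chamber above 25 N).
It fails at once if the lid is forced against the collar with more than 40 N (contact force between lid and collar above 40 N).
It fails at once if a bystander is moved by more than 20 mm (distance of any of beaker, dish, jar_a, jar_b, bottle, brush, weight from where it was at the start of the episode above 0.02 m).
It also fails if it takes over 61 s, if anything falls off the work surface, if the arm or the gripper's body presses on something with over 40 N, if the wrist force passes 120 N, or if a joint passes its speed limit or range.

## Working session

There is one attempt and no reset: what is moved stays moved. The work goes in short steps, Python scripts to look and compute and a tool call to move; the robot and the scene stay as the last step left them, time stands still between calls to the robot, and variables do not carry over. Pictures are saved under pics/ and viewed, at most 10 in all, crops included, and the job is handed in when it is done.

Besides the shell and the picture viewer there is one more tool, called after ">>>" as name(argument=value, ...) on one line, values as JSON. carry_out: Moves the arm, as the interface text tells. Its arguments: {"type":"object","properties":{"slide":{"type":"array"},"roll":{"type":"array"},"claw":{"type":"array"}},"required":["slide","roll","claw"]}

```bash
mkdir -p pics; cat > h.py <<'E'
import numpy as np, cv2
from bench import *
from scipy.spatial.transform import Rotation as R
def T_of(p,s=None):
    if 'world_from_camera' in p: return np.array(p['world_from_camera'])
    T=np.eye(4);T[:3,:3]=R.from_quat(s['ee_rot']).as_matrix();T[:3,3]=s['position']
    return T@np.array(p['T_tool_cam'])
def ray(p,uv,T):
    K=np.array(p['mtx']);d=np.linalg.inv(K)@[uv[0],uv[1],1.]
    return T[:3,3],T[:3,:3]@(d*[1,-1,-1])
def at_z(p,uv,z,T):
    o,d=ray(p,uv,T);return o+d*(z-o[2])/d[2]
def cloud(p,T):
    K=np.array(p['mtx']);Z=p['z_map'].astype(float);v,u=np.mgrid[:Z.shape[0],:Z.shape[1]]
    P=np.stack([(u-K[0,2])/K[0,0]*Z,-(v-K[1,2])/K[1,1]*Z,-Z],-1)
    return P@T[:3,:3].T+T[:3,3]
E
python3 - <<'E'
from h import *
np.set_printoptions(precision=1,suppress=True)
s=read_state();print(s['clock'],s['position'],s['ee_rot'],s['contact_force'])
for n in['top','scene']:
    p=get_image(n);print(n,p.keys());cv2.imwrite(f'pics/{n}0.png',p['img'][...,::-1])
    T=T_of(p);C=cloud(p,T)
    for t in['lid','lid_grip','lid_lug','collar','collar_gap']:
        for r in place_of(p,t):
            u,v=map(int,r['at']);print(t,round(r['conf'],2),np.array(r['at']),C[v,u] if 0<=v<420 and 0<=u<560 else '')
E
```

```text
0.0 [ 165.3 -602.2  248.9] [-0.1  1.   0.  -0. ] [-0.5 -0.5  0.2]
top dict_keys(['img', 'z_map', 'mtx', 'world_from_camera', 'shot'])
lid 0.68 [337.4 296.8] [ 290.9 -190.8   73.4]
lid 0.67 [288.6 210.2] [539.7 -52.9  27.2]
lid_grip 0.95 [291.9 204.5] [549.6 -60.7  61.9]
lid_grip 0.66 [339.1 296.1] [ 261.9 -116.6  696.7]
lid_grip 0.6 [366.4 230.5] [ 484.4 -282.2   30.1]
lid_lug 0.81 [281.6 193.7] [591.3 -31.   27.1]
lid_lug 0.6 [345.2 236.3] [ 466.2 -221.3   24.6]
lid_lug 0.58 [346.6 275.1] [ 351.3 -220.5   42.1]
lid_lug 0.47 [411.  183.6] [ 635.4 -424.7   16. ]
collar 0.97 [187.4 184.2] [592.4 236.3  96.6]
collar 0.38 [288.7 262.1] [388.8 -56.3   3.1]
collar_gap 0.64 [185.7 201.3] [544.7 240.2  88.1]
collar_gap 0.43 [194.4 146.7] [718.5 230.4  67.5]
scene dict_keys(['img', 'z_map', 'mtx', 'world_from_camera', 'shot'])
lid 0.98 [179.8 235.5] [ 334.7 -227.5   41.5]
lid 0.64 [277.1 249.1] [562.7 -78.6  30.2]
lid 0.61 [199.1 279.6] [ 495.3 -294.8   33.9]
lid_grip 0.9 [179.4 215.4] [ 306.9 -199.6   80.5]
lid_grip 0.85 [280.2 236.9] [558.7 -62.7  64. ]
lid_grip 0.62 [198.2 263.7] [ 474.8 -277.1   62.6]
lid_grip 0.24 [342.9 209.8] [617.6 140.8  71.4]
lid_lug 0.87 [294.4 253.3] [604.8 -57.3  27.3]
lid_lug 0.73 [215.9 270.9] [ 499.2 -245.4   31.2]
collar 0.68 [348.3 170.7] [555.3 252.3 125. ]
collar_gap 0.72 [338.  165.6] [531.4 231.  142.3]
collar_gap 0.7 [396.9 228.6] [754.3 224.5  26.1]
```

View pics/top0.png

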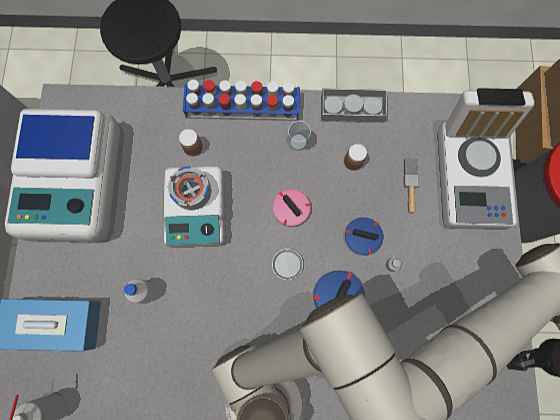

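View pics/scene0.png

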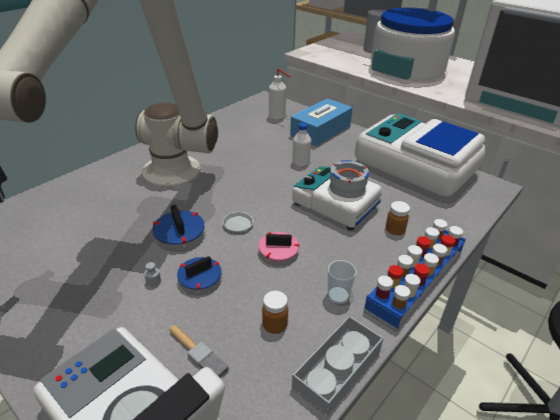

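The top view shows three lid-like objects: a pink lid (292,207), the small blue lid (364,236), which is the target, and a larger blue lid (338,293). The mill's collar is at (190,187), with its panel towards −x.

```bash
python3 - <<'E'
from h import *
np.set_printoptions(precision=2,suppress=True)
p=get_image('top');T=T_of(p);im=p['img'].astype(int)
m=((im[...,2]>im[...,0]+40)&(im[...,2]>im[...,1]+30)).astype(np.uint8)
m[:205]=0;m[265:]=0;m[:,:335]=0;m[:,392:]=0
c=max(cv2.findContours(m,0,2)[0],key=cv2.contourArea)
h=cv2.convexHull(c)[:,0].astype(float)
W=np.array([at_z(p,q,30,T)[:2] for q in h]).astype(np.float32)
print('lid disc',cv2.fitEllipse(W))
k=(im.max(2)<55);k[:220]=0;k[250:]=0;k[:,:345]=0;k[:,384:]=0
v,u=np.nonzero(k);B=np.array([at_z(p,q,62,T)[:2] for q in zip(u,v)],np.float32);print('bar',cv2.minAreaRect(B),len(B))
for t,z in[('collar',146),('collar_gap',146),('mill',0)]:
    for r in place_of(p,t):print(t,r['conf'],at_z(p,r['at'],z,T))
s=read_state();w=get_image('wrist');print(np.array(w['T_tool_cam']),w['mtx'],R.from_quat(s['ee_rot']).as_matrix(),s['joints'],T[:3,3])
E
```

```text
lid disc ((468.1344299316406, -274.64398193359375), (109.32255554199219, 110.4362564086914), 12.513216018676758)
bar ((466.344482421875, -272.9455871582031), (69.88442993164062, 16.286605834960938), 77.0151138305664) 106
collar 0.67 [578.55 221.35 146.  ]
collar_gap 0.58 [525.33 224.31 146.  ]
mill 0.9 [575.19 226.31   0.  ]
mill 0.6 [ 470.48 -273.72    0.  ]
[[  -0.      0.96    0.28   70.01]
 [   1.      0.      0.      0.42]
 [   0.      0.28   -0.96 -123.04]
 [   0.      0.      0.      1.  ]] [[326.33   0.   278.16]
 [  0.   326.33 214.06]
 [  0.     0.     1.  ]] [[-0.96 -0.26  0.  ]
 [-0.26  0.96 -0.  ]
 [ 0.   -0.   -1.  ]] [-1.04  0.38  0.01  0.   -1.19 -0.26] [ 231.57  -33.53 1347.58]
```

>>> carry_out(slide=[[-0.378, 0.238, 0.05], [-0.378, 0.238, 0.05], [-0.378, 0.238, 0.05], [-0.378, 0.238, 0.05], [-0.378, 0.238, 0.05], [-0.378, 0.238, 0.05], [-0.378, 0.238, 0.05], [-0.378, 0.238, 0.05]], roll=[-10, -20, -30, -40, -50, -60, -62, -62], claw=[0.085, 0.085, 0.085, 0.085, 0.085, 0.085, 0.085, 0.085])

```text
clock: 1.85
position: [469.0, -270.6, 199.7]
ee_rot: [-0.627, 0.779, 0.0, 0.0]
contact_force: [-0.1, 0.3, 0.7]
gripper_width: 85.0
grasp_force: 0.0
```

```bash
cat > lid.py <<'E'
from h import *
np.set_printoptions(precision=2,suppress=True)
def go(name,z=0):
    s=read_state();p=get_image('wrist');T=T_of(p,s);cv2.imwrite(f'pics/{name}.png',p['img'][...,::-1])
    im=p['img'].astype(int);M=R.from_quat(s['ee_rot']).as_matrix()
    print('heading',np.degrees(np.arctan2(M[1,0],M[0,0])),s['position'],s['joints'],'tilt',M[:,2])
    m=((im[...,2]>im[...,0]+40)&(im[...,2]>im[...,1]+30)).astype(np.uint8)
    c=max(cv2.findContours(m,0,1)[0],key=cv2.contourArea);h=cv2.convexHull(c)[:,0]
    W=np.array([at_z(p,q,z+30,T)[:2] for q in h],np.float32);print('disc',cv2.fitEllipse(W))
    C=cloud(p,T);k=(im.max(2)<60)&(abs(C[...,2]-62-z)<8)&(np.hypot(C[...,0]-W[:,0].mean(),C[...,1]-W[:,1].mean())<60)
    B=C[k][:,:2].astype(np.float32);print('bar top',cv2.minAreaRect(B),B.mean(0),len(B),'z',np.median(C[k][:,2]))
    mu=B.mean(0);e=np.linalg.svd(B-mu,full_matrices=False)[2][0];print('bar axis',np.degrees(np.arctan2(e[1],e[0])))
    r=((im[...,0]>im[...,1]+70)&(im[...,0]>im[...,2]+60)).astype(np.uint8)
    n,_,st,ce=cv2.connectedComponentsWithStats(r)
    ctr=cv2.fitEllipse(W)[0]
    for i in range(1,n):
        if st[i,4]>8:
            q=at_z(p,ce[i],z+30,T)[:2];d=q-ctr
            print('red',st[i,4],ce[i],q,np.hypot(*d),np.degrees(np.arctan2(d[1],d[0])))
    for t in['lid_grip','lid']:
        for a in place_of(p,t)[:2]:print(t,a['conf'],a['at'],at_z(p,a['at'],z+(52 if t=='lid_grip' else 0),T))
E
python3 -c "
from lid import *;go('w1')"
```

```text
heading -102.38574576871491 [ 469.01 -270.58  199.67] [-0.22  0.29 -0.27 -0.   -1.01  0.01] tilt [-0.  0. -1.]
disc ((294.13336181640625, -198.06996154785156), (146.12142944335938, 146.25811767578125), 22.26700782775879)
bar top ((294.5709228515625, -207.71633911132812), (15.698334693908691, 87.58783721923828), 75.41287231445312) [ 309.58 -212.19] 551 z 62.346171886871616
bar axis 160.44897
red 128 [229.26 167.73] [ 506.46 -307.99] 239.08793049983845 -27.36959583960035
red 132 [324.42 168.95] [ 423.29 -288.57] 157.70814682711784 -35.020785774221125
red 210 [537.89 184.7 ] [ 236.16 -232.73] 67.53915116247649 -149.12873442026807
red 195 [412.84 219.51] [ 350.64 -223.97] 62.164442137478325 -24.623789263617375
red 56 [275.62 247.09] [ 482.41 -224.52] 190.12154008680702 -7.995896041514611
red 157 [487.34 294.05] [ 285.58 -129.41] 69.18657260462331 97.09787259601644
red 337 [228.61 359.74] [ 559.81 -108.79] 280.2807032266577 18.574244089936006
red 100 [277.42 362.9 ] [509.54 -93.59] 239.40580544800045 25.875552556542342
lid_grip 0.71 [278.6, 199.4] [ 468.37 -275.16   52.  ]
lid_grip 0.6 [496.2, 246.4] [ 288.67 -191.68   52.  ]
lid 0.93 [455.5, 222.8] [ 297.16 -199.09    0.  ]
lid 0.79 [252.9, 372.5] [546.85 -61.24   0.  ]
```

View pics/w1.png

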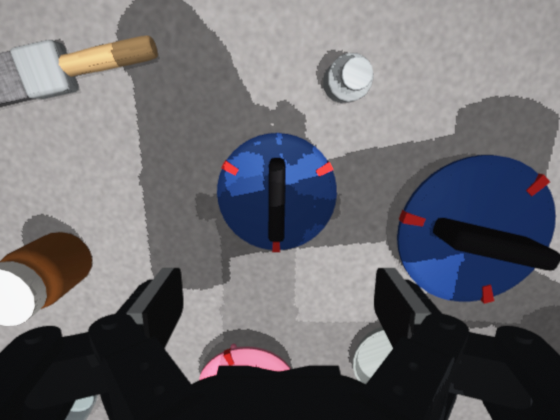

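The small blue lid is at (277,190) with marks at (229,168), (324,169) and (276,247). Its centre comes out near (470,−274), with a lug at the +y end of the bar (76.7°). I'm going down to grip it.

>>> carry_out(slide=[[0.0035, -0.0016, 0.04], [0.0035, -0.0016, 0.08], [0.0035, -0.0016, 0.12], [0.0035, -0.0016, 0.14], [0.0035, -0.0016, 0.147], [0.0035, -0.0016, 0.147], [0.0035, -0.0016, 0.147], [0.0035, -0.0016, 0.147]], roll=[0.8, 0.8, 0.8, 0.8, 0.8, 0.8, 0.8, 0.8], claw=[0.085, 0.085, 0.085, 0.085, 0.085, 0.085, 0.085, 0.03])

```text
clock: 3.0
position: [468.3, -277.1, 54.0]
ee_rot: [-0.619, 0.785, -0.001, 0.001]
contact_force: [-0.1, 0.0, 0.9]
gripper_width: 69.5
grasp_force: 0.0
```

>>> carry_out(slide=[[0, 0, 0], [0, 0, 0], [0, 0, 0], [0, 0, 0], [0, 0, 0], [0, 0, 0]], roll=[0, 0, 0, 0, 0, 0], claw=[0.0, 0.0, 0.0, 0.0, 0.0, 0.0])

```text
clock: 3.75
position: [468.1, -277.1, 53.3]
ee_rot: [-0.62, 0.785, -0.0, 0.0]
contact_force: [-0.1, -0.9, 2.1]
gripper_width: 12.7
grasp_force: 61.6
```

>>> carry_out(slide=[[0, 0, -0.01], [0, 0, -0.04], [0, 0, -0.08], [-0.02, 0, -0.12], [-0.06, -0.001, -0.16], [-0.11, -0.003, -0.2], [-0.16, -0.004, -0.24], [-0.21, -0.006, -0.277]], roll=[0, 0, 0, 0, 0, 0, 0, 0], claw=[0, 0, 0, 0, 0, 0, 0, 0])

```text
clock: 4.75
position: [520.7, -74.6, 328.9]
ee_rot: [-0.619, 0.785, 0.001, -0.001]
contact_force: [1.1, -0.0, -4.3]
gripper_width: 12.9
grasp_force: 60.8
```

>>> carry_out(slide=[[-0.05, -0.001, 0], [-0.1, -0.003, 0], [-0.15, -0.004, 0], [-0.2, -0.006, 0], [-0.25, -0.007, 0], [-0.3, -0.008, 0], [-0.35, -0.009, 0], [-0.386, -0.01, 0]], roll=[2, 4, 6, 8, 10, 12, 14, 16.7], claw=[0, 0, 0, 0, 0, 0, 0, 0])

```text
clock: 5.75
position: [620.4, 298.7, 326.2]
ee_rot: [-0.499, 0.867, 0.001, -0.002]
contact_force: [0.7, -0.1, -3.5]
gripper_width: 13.0
grasp_force: 60.8
```

>>> carry_out(slide=[[0, 0, 0], [0, 0, 0], [0, 0, 0], [0, 0, 0]], roll=[0, 0, 0, 0], claw=[0, 0, 0, 0])

```text
clock: 6.25
position: [621.3, 295.8, 328.8]
ee_rot: [-0.498, 0.867, 0.0, 0.0]
contact_force: [-0.7, -0.8, -3.3]
gripper_width: 12.5
grasp_force: 60.8
```

```bash
python3 - <<'E'
from h import *
np.set_printoptions(precision=2,suppress=True)
s=read_state();p=get_image('wrist');T=T_of(p,s);cv2.imwrite('pics/w2.png',p['img'][...,::-1])
M=R.from_quat(s['ee_rot']).as_matrix();print(s['position'],'heading',np.degrees(np.arctan2(M[1,0],M[0,0])),M[:,2],s['joints'],s['contact_force'],s['wrist_torque'])
for t,z in[('collar',146),('collar_gap',146)]:
    for r in place_of(p,t):print(t,r['conf'],r['at'],at_z(p,r['at'],z,T))
im=p['img'].astype(int)
r=((im[...,0]>im[...,1]+70)&(im[...,0]>im[...,2]+60)).astype(np.uint8)
n,_,st,ce=cv2.connectedComponentsWithStats(r)
for i in range(1,n):
    if st[i,4]>8:print('red',st[i],ce[i],at_z(p,ce[i],146,T))
C=cloud(p,T);k=(abs(C[...,2]-146)<3)&(np.hypot(C[...,0]-578,C[...,1]-225)<75)
print('top face',k.sum(),np.median(C[k][:,2]),cv2.minEnclosingCircle(C[k][:,:2].astype(np.float32)),cv2.fitEllipse(cv2.convexHull(C[k][:,:2].astype(np.float32))))
E
```

```text
[621.26 295.79 328.8 ] heading -120.2148182637189 [ 0.  0. -1.] [ 0.68  0.46  0.32 -0.   -1.43 -1.21] [-0.74 -0.8  -3.29] [-0.05 -0.03 -0.02]
collar_gap 0.64 [325.4, 66.8] [529.36 218.   146.  ]
collar_gap 0.42 [517.4, 85.7] [391.32 316.12 146.  ]
red [388  44  11  13 113] [393.01  50.18] [473.53 235.47 146.  ]
red [ 243   60   80   85 2052] [281.77 100.65] [575.72 222.94 146.  ]
red [330  63   9   9  48] [334.04  67.06] [523.02 221.94 146.  ]
red [224  69   9  10  56] [228.04  74.2 ] [605.13 180.66 146.  ]
red [  8 165  40  31 924] [ 26.4  179.72] [820.23 162.41 146.  ]
red [173 213  32  25 416] [187.94 225.87] [714.2  277.45 146.  ]
red [352 213  33  26 429] [368.19 225.79] [560.57 366.87 146.  ]
red [  8 220  38  28 783] [ 25.59 233.39] [858.08 202.71 146.  ]
top face 5012 145.27963192811305 ((575.9356689453125, 225.58837890625), 56.2038459777832) ((575.9472045898438, 225.57481384277344), (111.52354431152344, 111.70523071289062), 49.31397247314453)
```

View pics/w2.png

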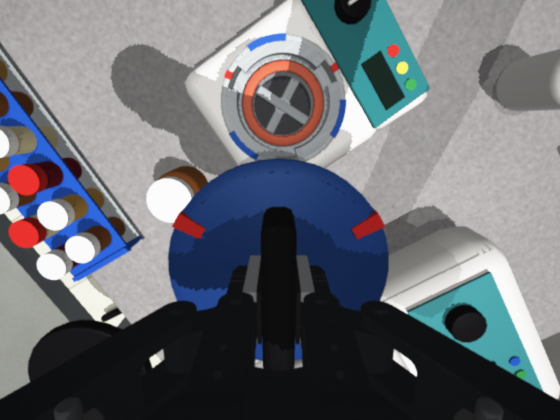

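```bash
cat > held.py <<'E'
from h import *
from scipy.optimize import least_squares
np.set_printoptions(precision=2,suppress=True)
s=read_state();p=get_image('wrist');T=T_of(p,s);im=p['img'].astype(int);C=cloud(p,T)
M=R.from_quat(s['ee_rot']).as_matrix();H=np.degrees(np.arctan2(M[1,0],M[0,0]));print(s['position'],H)
zt=s['position'][2]-22.5
k=(abs(C[...,2]-zt)<6)&(im[...,2]>im[...,0]+20)&(np.hypot(C[...,0]-s['position'][0],C[...,1]-s['position'][1])<75)
P=C[k];A=np.c_[P[:,:2]-P[:,:2].mean(0),np.ones(len(P))];pl=np.linalg.lstsq(A,P[:,2],rcond=None)[0];print('disc z',pl[2]-s['position'][2],'slopes',pl[:2],len(P))
h=cv2.convexHull(k.nonzero()[1][:,None].astype(np.int32)) if 0 else cv2.convexHull(np.argwhere(k)[:,::-1].astype(np.int32))[:,0]
W=np.array([at_z(p,q,pl[2],T)[:2] for q in h]);q0=np.array(s['position'][:2])
f=(W-q0)@M[:2,0]>10   # forward part only
r=least_squares(lambda c:np.hypot(*(W[f]-c).T)-56,q0,loss='soft_l1');print('centre',r.x,'rms',np.std(r.fun),'off tool xy',(r.x-q0)@M[:2,:2])
rd=((im[...,0]>im[...,1]+70)&(im[...,0]>im[...,2]+60)&(abs(C[...,2]-zt)<8)).astype(np.uint8)
n,_,st,ce=cv2.connectedComponentsWithStats(rd)
for i in range(1,n):
    if st[i,4]>60:
        d=at_z(p,ce[i],pl[2],T)[:2]-r.x;print('mark',st[i,4],np.hypot(*d),np.degrees(np.arctan2(d[1],d[0])))
k=(abs(C[...,2]-145.5)<3)&(np.hypot(C[...,0]-576,C[...,1]-225.5)<70)
h=cv2.convexHull(np.argwhere(k)[:,::-1].astype(np.int32))[:,0]
W=np.array([at_z(p,q,146,T)[:2] for q in h])
r=least_squares(lambda c:np.hypot(*(W-c).T)-56,[576,225],loss='soft_l1');print('collar',r.x,np.std(r.fun))
E
python3 held.py
```

```text
[621.35 296.27 328.7 ] -120.19010017296782
disc z -25.55060569953372 slopes [0.01 0.01] 19686
centre [623.63 299.35] rms 0.39364705164852204 off tool xy [-3.8  -0.42]
mark 413 49.78466335531192 -60.00779196969914
mark 429 49.74226749919042 179.7008941050779
collar [575.94 225.6 ] 0.4138242205538928
```

>>> carry_out(slide=[[0.012, -0.007, 0], [0.025, -0.015, 0], [0.037, -0.022, 0], [0.049, -0.03, 0], [0.061, -0.037, 0], [0.074, -0.045, 0], [0.086, -0.052, 0], [0.098, -0.06, 0]], roll=[10, 20, 30, 40, 50, 60, 70, 80], claw=[0, 0, 0, 0, 0, 0, 0, 0])

```text
clock: 7.45
position: [623.9, 181.3, 328.5]
ee_rot: [0.178, 0.984, 0.0, 0.0]
contact_force: [-0.4, -0.6, -3.9]
gripper_width: 12.9
grasp_force: 60.8
```

```bash
python3 -c "
from h import *
s=read_state();M=R.from_quat(s['ee_rot']).as_matrix();print(s['position'],np.degrees(np.arctan2(M[1,0],M[0,0])),(np.array([624.5,152.2])-s['position'][:2])@M[:2,:2])"
```

```text
[623.91620641 181.33096029 328.49866769] 159.5089913345653 [-10.74445049 -27.08339775]
```

>>> carry_out(slide=[[-0.003, -0.007, 0], [-0.006, -0.014, 0], [-0.009, -0.021, 0], [-0.011, -0.027, 0], [-0.011, -0.027, 0], [-0.011, -0.027, 0], [-0.011, -0.027, 0]], roll=[10, 20, 30, 36, 36, 36, 36], claw=[0, 0, 0, 0, 0, 0, 0])

```text
clock: 8.32
position: [625.1, 153.0, 328.3]
ee_rot: [0.47, 0.883, 0.0, 0.0]
contact_force: [0.3, 0.5, -3.6]
gripper_width: 13.1
grasp_force: 60.8
```

```bash
cat >> held.py <<'E'
c=r.x
rd=((im[...,0]>im[...,1]+60)&(im[...,0]>im[...,2]+50)&(abs(C[...,2]-145)<9)).astype(np.uint8)
n,_,st,ce=cv2.connectedComponentsWithStats(rd)
for i in range(1,n):
    if 15<st[i,4]<300:
        d=at_z(p,ce[i],146,T)[:2]-c;print('gap',st[i,4],np.hypot(*d),np.degrees(np.arctan2(d[1],d[0])))
E
python3 held.py
```

```text
[625.06 153.04 328.32] 123.90634966883219
disc z -25.46521021143269 slopes [ 0.   -0.01] 19731
centre [627.62 151.13] rms 0.43038178130216725 off tool xy [-3.02  1.06]
mark 418 50.05593017957441 -175.8574573202266
mark 433 49.8420474258325 64.0508554028333
collar [576.48 225.04] 0.38981595241526046
gap 56 53.26618702603282 -176.77606201302467
gap 58 52.859100620458534 63.83734752021635
```

```bash
for i in 1 2 3 4; do python3 held.py | grep -E '^\[|centre|collar|mark'; done
```

```text
[625.03 153.05 328.29] 123.8971217092323
centre [627.48 151.2 ] rms 0.3662176987920482 off tool xy [-2.91  1.  ]
mark 421 49.93051432514937 -175.78942667485782
mark 431 49.859542825193536 63.892723507120905
collar [576.44 225.05] 0.3802768938060494
[625.03 153.03 328.29] 123.887904145794
centre [627.55 151.21] rms 0.38343101197331547 off tool xy [-2.91  1.08]
mark 421 50.014379541913954 -175.76881136473608
mark 433 49.753176428420524 63.953145410513095
collar [576.45 225.02] 0.3839294252732755
[625.04 152.99 328.26] 123.87931568456017
centre [627.49 151.1 ] rms 0.3766164083158903 off tool xy [-2.93  0.97]
mark 419 49.96210462379966 -175.86541308845074
mark 433 49.87770653902618 63.89151818999579
collar [576.41 225.03] 0.393735099949853
[625.03 152.98 328.26] 123.87588628206996
centre [627.34 151.01] rms 0.3806163015518761 off tool xy [-2.93  0.82]
mark 422 49.80944227001058 -175.9323651893276
mark 432 50.00784353556109 63.809060998985224
collar [576.5  224.95] 0.37473631083192027
```

>>> carry_out(slide=[[0.03, -0.0005, 0.02], [0.06, -0.001, 0.05], [0.085, -0.001, 0.08], [0.0898, -0.001, 0.105], [0.0898, -0.001, 0.116], [0.0898, -0.001, 0.116], [0.0898, -0.001, 0.116], [0.0898, -0.001, 0.116]], roll=[0, 0, 0, 0, 0, 0, 0, 0], claw=[0, 0, 0, 0, 0, 0, 0, 0])

```text
clock: 9.57
position: [585.1, 210.8, 212.7]
ee_rot: [0.456, 0.89, 0.009, -0.012]
contact_force: [-0.5, 0.1, -3.8]
gripper_width: 12.9
grasp_force: 60.7
```

>>> carry_out(slide=[[0, 0, 0], [0, 0, 0], [0, 0, 0]], roll=[0, 0, 0], claw=[0, 0, 0])

```text
clock: 9.95
position: [584.5, 210.7, 211.5]
ee_rot: [0.456, 0.89, 0.008, -0.013]
contact_force: [-0.8, -1.0, -3.5]
gripper_width: 13.0
grasp_force: 60.7
```

```bash
python3 -c "
from h import *
s=read_state();np.set_printoptions(precision=3,suppress=True);M=R.from_quat(s['ee_rot']).as_matrix();print({k:np.array(v) for k,v in s.items()},np.degrees(np.arctan2(M[1,0],M[0,0])),M)"; python3 held.py
```

```text
{'clock': array(9.95), 'joints': array([ 0.592,  0.41 , -0.041, -0.033, -1.119, -3.096]), 'joint_vel': array([ 0.   ,  0.002, -0.002, -0.   ,  0.002,  0.   ]), 'joint_efforts': array([ -0.012, -42.078,  19.621,   4.516,   0.002,   0.   ]), 'position': array([584.526, 210.739, 211.485]), 'ee_rot': array([ 0.456,  0.89 ,  0.008, -0.013]), 'contact_force': array([-0.82 , -1.022, -3.478]), 'wrist_torque': array([-0.069, -0.031, -0.042]), 'grasp_force': array(60.687), 'gripper_width': array(13.033)} 125.68293901958002 [[-0.583  0.812 -0.016]
 [ 0.812  0.583  0.026]
 [ 0.03   0.002 -1.   ]]
[584.53 210.74 211.49] 125.68293901958002
disc z -24.95799341139434 slopes [-0.01  0.01] 19976
centre [586.59 209.62] rms 0.3834000002603196 off tool xy [-2.11  1.02]
mark 419 49.88439281205361 -173.94156523502713
mark 444 49.684195137265114 65.49740609526897
collar [576.32 224.86] 0.41670487797511746
gap 107 53.43047495764058 -177.16374524612613
gap 116 53.24829929383066 64.0686259307228
```

Joint 6 has hit its limit, because clockwise turns take it negative. I'm going back 120° the other way, where the twist has room.

>>> carry_out(slide=[[0, 0, -0.015], [-0.001, 0, -0.015], [-0.0045, -0.0013, -0.015], [-0.0045, -0.0013, -0.015], [-0.0045, -0.0013, -0.015], [-0.0045, -0.0013, -0.015], [-0.0045, -0.0013, -0.015], [-0.0045, -0.0013, -0.015]], roll=[-10, -20, -30, -40, -50, -60, -70, -80], claw=[0, 0, 0, 0, 0, 0, 0, 0])

```text
clock: 11.0
position: [586.3, 206.0, 226.2]
ee_rot: [-0.225, 0.974, 0.014, -0.005]
contact_force: [-0.8, -1.4, -3.4]
gripper_width: 13.1
grasp_force: 60.8
```

>>> carry_out(slide=[[0, 0, 0], [0, 0, 0], [0, 0, 0], [0, 0, 0], [0, 0, 0], [0, 0, 0], [0, 0, 0], [0, 0, 0]], roll=[-10, -20, -30, -40, -40.4, -40.4, -40.4, -40.4], claw=[0, 0, 0, 0, 0, 0, 0, 0])

```text
clock: 12.0
position: [586.3, 205.9, 226.3]
ee_rot: [-0.545, 0.838, 0.015, 0.0]
contact_force: [-0.3, 1.6, -4.2]
gripper_width: 13.0
grasp_force: 60.8
```

```bash
python3 -c "
from h import *
print(read_state()['joints'])"; python3 held.py;python3 held.py
```

```text
[ 0.58374161  0.39850247 -0.01963686 -0.0329658  -1.15207239 -0.98852837]
[586.33 205.95 226.27] -113.97217413519265
disc z -25.665810873259773 slopes [-0.01  0.03] 19016
centre [587.83 209.91] rms 0.4086848076668098 off tool xy [-4.23  0.24]
mark 433 49.802259705961184 -174.21367163753564
mark 424 49.94117509255934 -54.50994632046988
collar [576.22 224.93] 0.26411268910280655
gap 35 54.949410692696006 -175.94948880354892
[586.32 205.97 226.26] -113.96251689809701
disc z -25.664134885994258 slopes [-0.01  0.03] 19020
centre [587.76 210.05] rms 0.5565902049678901 off tool xy [-4.31  0.34]
mark 436 49.74081739594887 -174.06314163711164
mark 423 50.07288686790439 -54.52273608421449
collar [576.2  224.94] 0.285171163324311
gap 34 55.00199217656616 -176.00609573205813
```

The joint limit left the commanded pose tilted by 0.03 rad. The opposite j6 limit should undo it by symmetry, so I'm rolling there at a safe height.

>>> carry_out(slide=[[0, 0, -0.02], [0, 0, -0.02], [0, 0, -0.02], [0, 0, -0.02], [0, 0, -0.02], [0, 0, -0.02], [0, 0, -0.02], [0, 0, -0.02]], roll=[-10, -20, -30, -40, -50, -60, -70, -80], claw=[0, 0, 0, 0, 0, 0, 0, 0])

```text
clock: 13.1
position: [586.6, 205.5, 246.2]
ee_rot: [0.957, -0.289, -0.011, -0.01]
contact_force: [-0.3, -0.2, -4.4]
gripper_width: 13.0
grasp_force: 60.8
```

>>> carry_out(slide=[[0, 0, 0], [0, 0, 0], [0, 0, 0], [0, 0, 0], [0, 0, 0], [0, 0, 0], [0, 0, 0], [0, 0, 0]], roll=[-10, -20, -30, -40, -50, -60, -70, -80], claw=[0, 0, 0, 0, 0, 0, 0, 0])

```text
clock: 14.1
position: [586.6, 205.5, 246.2]
ee_rot: [0.919, 0.394, -0.002, -0.015]
contact_force: [0.5, -0.6, -3.3]
gripper_width: 13.1
grasp_force: 60.8
```

>>> carry_out(slide=[[0, 0, 0], [0, 0, 0], [0, 0, 0], [0, 0, 0], [0, 0, 0], [0, 0, 0], [0, 0, 0], [0, 0, 0]], roll=[-10, -20, -30, -40, -50, -60, -70, -77.5], claw=[0, 0, 0, 0, 0, 0, 0, 0])

```text
clock: 15.1
position: [579.5, 215.8, 246.4]
ee_rot: [0.482, 0.876, 0.003, -0.004]
contact_force: [-0.0, -0.5, -4.5]
gripper_width: 13.1
grasp_force: 60.8
```

>>> carry_out(slide=[[0, 0, 0], [0, 0, 0]], roll=[0, 0], claw=[0, 0])

```text
clock: 15.35
position: [579.2, 216.2, 246.6]
ee_rot: [0.482, 0.876, 0.003, -0.005]
contact_force: [0.3, 0.0, -3.8]
gripper_width: 12.5
grasp_force: 60.8
```

```bash
cat > st.py <<'E'
from h import *
np.set_printoptions(precision=4,suppress=True)
s=read_state();M=R.from_quat(s['ee_rot']).as_matrix();print(s['clock'],s['joints'],s['position'],np.degrees(np.arctan2(M[1,0],M[0,0])),'toolz',M[:,2],s['contact_force'],s['wrist_torque'])
E
python3 st.py
```

```text
15.35 [ 0.6136  0.376  -0.0098 -0.0119 -1.1831  3.0963] [579.2033 216.2323 246.5622] 122.30400886824323 toolz [-0.0048  0.0101 -0.9999] [ 0.288   0.0047 -3.7561] [-0.042   0.0074  0.0038]
```

>>> carry_out(slide=[[0, 0, 0], [0, 0, 0], [0, 0, 0]], roll=[-1.6, -1.6, -1.6], claw=[0, 0, 0])

```text
clock: 15.72
position: [575.5, 221.2, 246.5]
ee_rot: [0.474, 0.88, 0.001, -0.0]
contact_force: [0.2, 0.2, -3.9]
gripper_width: 12.9
grasp_force: 60.8
```

```bash
python3 st.py
```

```text
15.725 [ 0.6282  0.3721 -0.0196 -0.0022 -1.1771  3.0963] [575.525  221.2439 246.503 ] 123.35154181645946 toolz [ 0.0004  0.0028 -1.    ] [ 0.242   0.1818 -3.9271] [ 0.015  -0.0268 -0.0425]
```

```bash
python3 held.py;python3 held.py
```

```text
[575.53 221.24 246.5 ] 123.35154181645946
disc z -25.421844560298723 slopes [ 0.   -0.01] 19806
centre [577.82 219.32] rms 0.36615345671540006 off tool xy [-2.87  0.86]
mark 425 49.82587879971728 -176.50568337620436
mark 450 49.87994203258063 63.27818465198243
collar [576.19 224.98] 0.24656040539769689
gap 37 54.68997637193442 64.54036347660156
[575.57 221.19 246.46] 123.3456015550474
disc z -25.422468722549837 slopes [ 0.   -0.01] 19806
centre [577.82 219.27] rms 0.3912212353066696 off tool xy [-2.85  0.83]
mark 425 49.81309044726368 -176.50061281502926
mark 449 49.87794480041574 63.24035078500254
collar [576.21 225.02] 0.25477243795857724
gap 38 54.606827471668325 64.56360483021508
```

>>> carry_out(slide=[[0.0056, 0.0019, 0.01], [0.0056, 0.0019, 0.025], [0.0056, 0.0019, 0.034], [0.0056, 0.0019, 0.036], [0.0056, 0.0019, 0.036], [0.0056, 0.0019, 0.036]], roll=[0, 0, 0, 0, 0, 0], claw=[0, 0, 0, 0, 0, 0])

```text
clock: 16.58
position: [574.4, 227.2, 211.1]
ee_rot: [0.474, 0.88, 0.002, -0.0]
contact_force: [-0.1, 0.3, -3.4]
gripper_width: 12.9
grasp_force: 60.8
```

```bash
python3 st.py
```

```text
16.575 [ 0.6375  0.3996 -0.0693 -0.0021 -1.0987  3.0872] [574.3714 227.1649 211.0556] 123.3510042705674 toolz [ 0.0014  0.0033 -1.    ] [-0.1085  0.2725 -3.4118] [ 0.006  -0.0363 -0.0362]
```

>>> carry_out(slide=[[0, 0, 0.003], [0, 0, 0.006], [0, 0, 0.008], [0, 0, 0.01], [0, 0, 0.011], [0, 0, 0.012], [0, 0, 0.013], [0, 0, 0.014]], roll=[0, 0, 0, 0, 0, 0, 0, 0], claw=[0, 0, 0, 0, 0, 0, 0, 0])

```text
clock: 17.58
position: [574.1, 227.1, 196.5]
ee_rot: [0.474, 0.88, 0.001, -0.0]
contact_force: [-0.0, -0.1, -4.0]
gripper_width: 13.1
grasp_force: 60.8
```

>>> carry_out(slide=[[0, 0, 0.001], [0, 0, 0.002], [0, 0, 0.003], [0, 0, 0.004], [0, 0, 0.0045], [0, 0, 0.005], [0, 0, 0.0055], [0, 0, 0.006]], roll=[0, 0, 0, 0, 0, 0, 0, 0], claw=[0, 0, 0, 0, 0, 0, 0, 0])

```text
clock: 18.58
position: [574.1, 227.1, 190.5]
ee_rot: [0.474, 0.88, 0.001, -0.0]
contact_force: [-0.3, 0.5, -4.0]
gripper_width: 12.9
grasp_force: 60.8
```

Still free at 190.5, so the lid is inside the bore. Next I feel for the seal in small steps.

>>> carry_out(slide=[[0, 0, 0.0005], [0, 0, 0.001], [0, 0, 0.0015], [0, 0, 0.002], [0, 0, 0.0025], [0, 0, 0.003], [0, 0, 0.003], [0, 0, 0.003]], roll=[0, 0, 0, 0, 0, 0, 0, 0], claw=[0, 0, 0, 0, 0, 0, 0, 0])

```text
clock: 19.58
position: [574.1, 227.1, 187.5]
ee_rot: [0.474, 0.88, 0.001, -0.0]
contact_force: [-1.6, -0.5, -3.5]
gripper_width: 12.8
grasp_force: 60.8
```

>>> carry_out(slide=[[0, 0, 0.0003], [0, 0, 0.0006], [0, 0, 0.0009], [0, 0, 0.0012], [0, 0, 0.0015], [0, 0, 0.0015]], roll=[0, 0, 0, 0, 0, 0], claw=[0, 0, 0, 0, 0, 0])

```text
clock: 20.32
position: [574.0, 227.1, 185.9]
ee_rot: [0.475, 0.88, 0.001, -0.001]
contact_force: [0.3, 0.8, -3.8]
gripper_width: 12.9
grasp_force: 60.8
```

>>> carry_out(slide=[[0, 0, 0.0003], [0, 0, 0.0006], [0, 0, 0.0008], [0, 0, 0.0008]], roll=[0, 0, 0, 0], claw=[0, 0, 0, 0])

```text
clock: 20.82
position: [574.1, 227.1, 185.2]
ee_rot: [0.474, 0.88, 0.001, -0.0]
contact_force: [0.4, -0.1, -2.9]
gripper_width: 13.1
grasp_force: 60.8
```

```bash
python3 st.py
```

```text
20.825 [ 0.6376  0.4216 -0.1037 -0.0023 -1.0435  3.0872] [574.0681 227.1142 185.1721] 123.34778507840579 toolz [ 0.0004  0.0028 -1.    ] [ 0.3829 -0.119  -2.8923] [-0.0045  0.0143  0.0088]
```

>>> carry_out(slide=[[0, 0, 0.0003], [0, 0, 0.0005], [0, 0, 0.0005], [0, 0, 0.0005]], roll=[0, 0, 0, 0], claw=[0, 0, 0, 0])

```text
clock: 21.32
position: [574.1, 227.1, 184.7]
ee_rot: [0.475, 0.88, 0.001, -0.0]
contact_force: [-0.9, -0.0, -4.1]
gripper_width: 13.2
grasp_force: 60.8
```

>>> carry_out(slide=[[0, 0, 0.0003], [0, 0, 0.0006], [0, 0, 0.0008], [0, 0, 0.0008]], roll=[0, 0, 0, 0], claw=[0, 0, 0, 0])

```text
clock: 21.82
position: [574.0, 227.1, 183.9]
ee_rot: [0.474, 0.88, 0.001, -0.001]
contact_force: [0.1, 0.3, -4.0]
gripper_width: 12.9
grasp_force: 60.8
```

>>> carry_out(slide=[[0, 0, 0.0003], [0, 0, 0.0006], [0, 0, 0.0008], [0, 0, 0.0008]], roll=[0, 0, 0, 0], claw=[0, 0, 0, 0])

```text
clock: 22.32
position: [574.2, 227.1, 183.4]
ee_rot: [0.474, 0.88, 0.001, -0.0]
contact_force: [-1.6, -0.5, -1.7]
gripper_width: 12.9
grasp_force: 61.1
```

>>> carry_out(slide=[[0, 0, 0.0003], [0, 0, 0.0003], [0, 0, 0.0003]], roll=[0, 0, 0], claw=[0, 0, 0])

```text
clock: 22.7
position: [574.2, 227.2, 183.2]
ee_rot: [0.474, 0.88, 0.002, -0.0]
contact_force: [-1.3, -1.5, 1.3]
gripper_width: 12.8
grasp_force: 61.5
```

```bash
python3 st.py;python3 held.py
```

```text
22.7 [ 0.6376  0.4233 -0.1063 -0.0021 -1.0386  3.0872] [574.2073 227.165  183.2412] 123.35666703092274 toolz [ 0.001  0.003 -1.   ] [-1.255  -1.4508  1.2677] [-0.1369  0.3924 -0.0058]
[574.21 227.16 183.24] 123.35666703092274
disc z -25.414311195505547 slopes [ 0.   -0.01] 19829
centre [576.66 225.35] rms 0.3523647161593102 off tool xy [-2.87  1.05]
mark 420 49.91572855571688 -176.3688363769606
mark 439 49.57313898373264 63.35645866243075
collar [576.07 225.36] 0.2491123943043227
```

>>> carry_out(slide=[[0, 0.0001, 0], [0, 0.00024, 0], [4e-05, 0.00036, 0], [5e-05, 0.00048, 0], [4e-05, 0.0006, 0], [4e-05, 0.0007, 0], [2e-05, 0.00083, 0], [1e-05, 0.00095, 0]], roll=[2.5, 5, 7.5, 10, 12.5, 15, 17.5, 20], claw=[0, 0, 0, 0, 0, 0, 0, 0])

```text
clock: 23.75
position: [575.8, 228.0, 183.3]
ee_rot: [0.62, 0.784, 0.002, -0.0]
contact_force: [0.9, -0.8, -1.2]
gripper_width: 13.1
grasp_force: 61.4
```

```bash
python3 st.py
```

```text
23.75 [ 0.6374  0.4253 -0.1033 -0.0015 -1.0377  2.7371] [575.8316 228.0316 183.2963] 103.30373318027854 toolz [ 0.0029  0.0037 -1.    ] [ 0.8539 -0.7927 -1.1962] [-0.0813 -0.2375  0.0324]
```

```bash
python3 held.py; python3 st.py
```

```text
[575.83 228.03 183.3 ] 103.30373318027854
disc z -25.412928364711888 slopes [ 0.   -0.01] 19753
centre [577.35 225.73] rms 0.37381675565470307 off tool xy [-2.59  0.94]
mark 439 49.64936353475815 43.297355958678715
mark 412 49.83618866445528 163.57709742799076
collar [576.18 225.42] 0.17192320235921268
23.8 [ 0.6374  0.4252 -0.1033 -0.0016 -1.0378  2.736 ] [575.7722 228.0019 183.2757] 103.23742643960003 toolz [ 0.0027  0.0037 -1.    ] [0.2008 0.6702 0.931 ] [ 0.0093 -0.2391 -0.0545]
```

>>> carry_out(slide=[[5e-05, -0.0001, 0], [0.0001, -0.0002, 0], [0.00015, -0.0001, 0], [0.0002, -0.0001, 0], [0.0002, -0.0001, 0]], roll=[2.5, 5, 7.5, 10, 10], claw=[0, 0, 0, 0, 0])

```text
clock: 24.42
position: [575.5, 228.1, 183.3]
ee_rot: [0.686, 0.728, 0.002, -0.0]
contact_force: [1.5, -0.1, 0.9]
gripper_width: 12.8
grasp_force: 61.4
```

```bash
for i in 1 2 3; do python3 st.py; python3 held.py|grep -E 'disc|centre|collar' ;done
```

```text
24.425 [ 0.6378  0.425  -0.1036 -0.0018 -1.0381  2.5641] [575.456  228.1159 183.2584] 93.40086569824275 toolz [ 0.0023  0.0037 -1.    ] [ 1.4665 -0.0818  0.8895] [ 0.0205 -0.325  -0.0219]
disc z -25.409247650576873 slopes [ 0.   -0.01] 19781
centre [576.45 225.71] rms 0.40076119959232004 off tool xy [-2.46  0.84]
collar [575.94 225.23] 0.10587051092436302
24.475 [ 0.6378  0.425  -0.1036 -0.0019 -1.0381  2.5643] [575.4261 228.1351 183.2489] 93.41140967844336 toolz [ 0.0023  0.0037 -1.    ] [1.6788 0.6068 0.9694] [ 0.017  -0.3514 -0.0124]
disc z -25.400820291849612 slopes [ 0.   -0.01] 19801
centre [576.36 225.79] rms 0.39622677165900017 off tool xy [-2.4   0.79]
collar [575.97 225.23] 0.10006400036977435
24.525 [ 0.6379  0.425  -0.1036 -0.0019 -1.0382  2.5641] [575.3861 228.1524 183.2549] 93.4087538859532 toolz [ 0.0022  0.0037 -1.    ] [0.8057 0.7624 0.1362] [ 0.0447 -0.392   0.0285]
disc z -25.39993209375126 slopes [ 0.   -0.01] 19797
centre [576.46 225.8 ] rms 0.3975991514817782 off tool xy [-2.41  0.94]
collar [575.99 225.26] 0.08169515354798215
```

>>> carry_out(slide=[[0, 0.0001, 0], [-0.0001, 0.0002, 0], [-0.0002, 0.0003, 0], [-0.0002, 0.0004, 0], [-0.0002, 0.0004, 0]], roll=[2.5, 5, 7.5, 10, 10], claw=[0, 0, 0, 0, 0])

```text
clock: 25.2
position: [575.4, 227.8, 183.2]
ee_rot: [0.747, 0.665, 0.002, -0.001]
contact_force: [1.1, -0.3, 1.7]
gripper_width: 12.5
grasp_force: 61.6
```

```bash
for i in 1 2 3; do python3 st.py; python3 held.py|grep -E 'disc|centre|collar|mark' ;done
```

```text
25.2 [ 0.6373  0.4254 -0.1031 -0.0021 -1.0393  2.3901] [575.4242 227.8486 183.1897] 83.39928784592917 toolz [ 0.0014  0.0033 -1.    ] [ 1.0678 -0.3325  1.6973] [ 0.0496 -0.3191 -0.095 ]
disc z -25.400607918394485 slopes [-0.   -0.01] 19787
centre [575.95 225.42] rms 0.3936226825009381 off tool xy [-2.35  0.8 ]
mark 439 49.65110618298842 23.37923330562952
mark 383 50.0260746197874 143.67256525954141
collar [576.19 225.2 ] 0.12808117478635245
25.25 [ 0.6373  0.4254 -0.1031 -0.0022 -1.0393  2.3902] [575.4139 227.8318 183.154 ] 83.40092837730516 toolz [ 0.0013  0.0033 -1.    ] [ 0.9671 -0.1736  1.8525] [ 0.1106 -0.3026 -0.0736]
disc z -25.401183744424145 slopes [-0.   -0.01] 19777
centre [575.95 225.46] rms 0.37004464312963703 off tool xy [-2.29  0.8 ]
mark 439 49.649253984267254 23.319237439000904
mark 381 50.00413805348001 143.71821455657346
collar [576.21 225.21] 0.1500534060456701
25.3 [ 0.6373  0.4254 -0.1031 -0.0022 -1.0393  2.3902] [575.4129 227.8269 183.1648] 83.39647733966368 toolz [ 0.0013  0.0033 -1.    ] [1.3363 0.3707 1.8039] [ 0.11   -0.2907 -0.0769]
disc z -25.401808531533618 slopes [-0.   -0.01] 19752
centre [575.87 225.46] rms 0.3919365881341163 off tool xy [-2.3   0.72]
mark 439 49.70204240897242 23.26226517411238
mark 383 49.93799049541105 143.6793379988282
collar [576.19 225.24] 0.16153904686456722
```

>>> carry_out(slide=[[0, 0.0001, -0.0001], [0, 0.0002, -0.0001], [0, 0.0002, -0.0001]], roll=[2.5, 5, 5], claw=[0, 0, 0])

```text
clock: 25.72
position: [575.3, 227.6, 182.9]
ee_rot: [0.775, 0.632, 0.001, -0.001]
contact_force: [0.0, 0.5, 1.9]
gripper_width: 13.1
grasp_force: 61.6
```

```bash
cat > f.py <<'E'
from h import *
np.set_printoptions(precision=2,suppress=True)
L=[]
for i in range(4):
    s=read_state();M=R.from_quat(s['ee_rot']).as_matrix()
    L.append([*s['position'],np.degrees(np.arctan2(M[1,0],M[0,0])),*s['contact_force'],*s['wrist_torque']])
    if i<3:get_image('wrist')
print(s['clock'],np.array(L)[0],'\nmean',np.mean(L,0))
E
python3 f.py
```

```text
25.875 [575.27 227.59 182.93  78.4    0.05   0.55   1.9   -0.05  -0.25  -0.06] 
mean [575.28 227.57 182.94  78.39   0.39   0.22   1.96  -0.05  -0.21  -0.03]
```

```bash
python3 held.py; python3 st.py
```

```text
[575.3  227.56 182.95] 78.38271053296323
disc z -25.419656506133123 slopes [-0.   -0.01] 19738
centre [575.48 225.14] rms 0.39334298731624534 off tool xy [-2.33  0.66]
mark 435 49.697205009816 18.367001788757275
mark 375 49.908864729622856 138.5856028419486
collar [576.03 225.15] 0.17084846587914543
gap 37 55.97360672774333 63.87000973001973
25.925 [ 0.637   0.4257 -0.1031 -0.0023 -1.0401  2.3029] [575.2949 227.5781 182.9654] 78.38230044542564 toolz [ 0.0004  0.0027 -1.    ] [ 1.0755 -0.9474  1.0446] [-0.1164 -0.2119 -0.0054]
```

>>> carry_out(slide=[[0, 0.0001, 0], [0, 0.0002, 0], [0, 0.0002, 0]], roll=[2.5, 5, 5], claw=[0, 0, 0])

```text
clock: 26.3
position: [575.3, 227.4, 182.6]
ee_rot: [0.802, 0.598, 0.001, -0.001]
contact_force: [0.7, -0.5, 0.7]
gripper_width: 13.1
grasp_force: 61.4
```

```bash
python3 f.py; python3 held.py
```

```text
26.45 [575.32 227.41 182.59  73.4    0.67  -0.49   0.7   -0.12  -0.29   0.03] 
mean [575.33 227.42 182.6   73.39   0.4   -0.42   0.41  -0.2   -0.32   0.05]
[575.33 227.41 182.58] 73.37716459120307
disc z -25.442039007306022 slopes [-0.   -0.01] 19762
centre [575.23 225.13] rms 0.38638601997759087 off tool xy [-2.21  0.55]
mark 433 49.6851992855777 13.362170774629146
mark 370 49.85875716448966 133.7645848314457
collar [575.96 225.23] 0.1488432938575195
gap 43 55.847709629983555 63.4524679366357
```

The ramps bit at about 44°: z and Fz both fall together from there. At 50° the lid has sunk about 0.62 mm, so I'm turning a little further and letting the hand follow it down.

>>> carry_out(slide=[[0, 0.0001, 0.0001], [0, 0.0001, 0.0002], [0, 0.0001, 0.0002]], roll=[1.2, 2.4, 2.4], claw=[0, 0, 0])

```text
clock: 26.88
position: [575.4, 227.4, 182.5]
ee_rot: [0.814, 0.58, 0.001, -0.001]
contact_force: [0.3, -1.5, -0.7]
gripper_width: 12.6
grasp_force: 61.3
```

```bash
python3 f.py; python3 held.py
```

```text
27.025 [575.45 227.43 182.46  70.93   0.33  -1.52  -0.73  -0.44  -0.32   0.32] 
mean [575.45 227.43 182.45  70.93   0.49  -1.33  -1.04  -0.4   -0.31   0.3 ]
[575.46 227.42 182.45] 70.93064502348105
disc z -25.439819202680667 slopes [-0.   -0.01] 19735
centre [575.29 225.06] rms 0.44252253304211747 off tool xy [-2.28  0.62]
mark 432 49.644043106495396 11.2372530883428
mark 374 49.93502740791182 131.4721612859141
collar [576.11 225.16] 0.1639015307774127
gap 41 55.822027435371744 63.71461644285027
```

>>> carry_out(slide=[[0, 0, 0.0001], [0, 0.0001, 0.0001], [0, 0.0001, 0.0001]], roll=[0.8, 1.5, 1.5], claw=[0, 0, 0])

```text
clock: 27.45
position: [575.5, 227.5, 182.4]
ee_rot: [0.822, 0.57, 0.001, -0.001]
contact_force: [0.6, -1.8, -1.8]
gripper_width: 13.1
grasp_force: 61.2
```

```bash
python3 f.py; python3 held.py
```

```text
27.6 [575.53 227.47 182.36  69.43   0.59  -1.78  -1.78  -0.48  -0.23   0.42] 
mean [575.55 227.45 182.37  69.43   0.18  -1.29  -2.    -0.49  -0.19   0.44]
[575.55 227.45 182.37] 69.43456024484304
disc z -25.452843681884048 slopes [-0.   -0.01] 19713
centre [575.44 225.08] rms 0.42248851989482666 off tool xy [-2.26  0.73]
mark 434 49.58327123489693 9.937035666336007
mark 370 49.98013100326735 130.17988640446697
collar [576.03 225.22] 0.14385386913371842
gap 41 55.87062257809139 63.67788177946663
```

>>> carry_out(slide=[[0, 0, 0], [0, 0, 0], [0, 0, 0], [0, 0, 0], [0, 0, -0.01], [0, 0, -0.03], [0, 0, -0.07], [0, 0, -0.1]], roll=[0, 0, 0, 0, 0, 0, 0, 0], claw=[0.05, 0.05, 0.05, 0.05, 0.05, 0.05, 0.05, 0.05])

```text
clock: 28.65
position: [576.1, 227.4, 285.3]
ee_rot: [0.822, 0.57, 0.002, -0.001]
contact_force: [1.3, 0.6, -0.4]
gripper_width: 50.2
grasp_force: 0.0
```

>>> carry_out(slide=[[0, 0, -0.04], [0, 0, -0.05], [0, 0, -0.05], [0, 0, -0.05]], roll=[0, 0, 0, 0], claw=[0.05, 0.05, 0.05, 0.05])

```text
clock: 29.15
position: [575.1, 226.9, 331.0]
ee_rot: [0.822, 0.57, -0.0, -0.001]
contact_force: [0.0, -1.5, -0.6]
gripper_width: 50.1
grasp_force: 0.0
```

```bash
python3 - <<'E'
from h import *
from scipy.optimize import least_squares
s=read_state();p=get_image('wrist');cv2.imwrite('pics/w9.png',p['img'][...,::-1]);T=T_of(p,s);C=cloud(p,T);im=p['img'].astype(int)
print(s['clock'],s['position'],s['gripper_width'],s['contact_force'])
k=(abs(C[...,2]-157)<6)&(im[...,2]>im[...,0]+20)&(np.hypot(C[...,0]-576,C[...,1]-225)<70);P=C[k]
A=np.c_[P[:,:2]-P[:,:2].mean(0),np.ones(len(P))];print(np.linalg.lstsq(A,P[:,2],rcond=None)[0],len(P))
h=cv2.convexHull(np.argwhere(k)[:,::-1].astype(np.int32))[:,0];W=np.array([at_z(p,q,158.5,T)[:2] for q in h])
c=least_squares(lambda c:np.hypot(*(W-c).T)-56,[576,225],loss='soft_l1').x;print(c)
r=((im[...,0]>im[...,1]+60)&(im[...,0]>im[...,2]+50)).astype(np.uint8);n,_,st,ce=cv2.connectedComponentsWithStats(r)
for i in range(1,n):
    d=at_z(p,ce[i],158.5,T)[:2]-c
    if st[i,4]>15 and np.hypot(*d)<70:print(np.hypot(*d),np.degrees(np.arctan2(d[1],d[0])))
E
```

```text
29.15 [575.07029252 226.88792218 331.02993506] 50.13946951155093 [ 0.01007205 -1.54408854 -0.61407311]
[ 7.13623720e-04 -2.79612616e-03  1.57074286e+02] 8942
[575.65378691 225.93214908]
49.09794057646681 10.228963959019733
49.13480926167072 131.29757576524358
51.69478685116595 -109.41212226621614
```

View pics/w9.png

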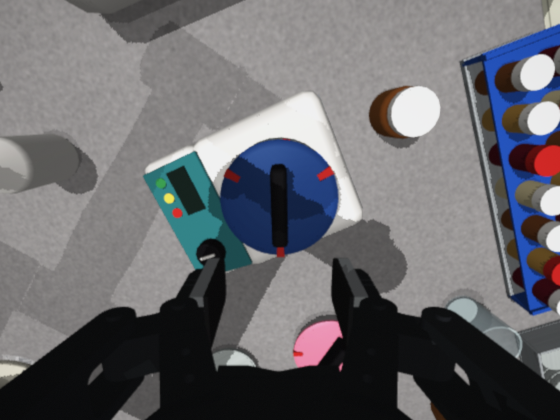

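The lid sits level and centred in the collar, with marks at (232,175), (325,174) and (280,252). It held its angle after release, so I'm handing in.

```bash
python3 -c "
from bench import *
print(job_done())"
```

```text
the job is handed in; nothing more can be done
None
```

The lid is in the collar, turned about 53° from the gaps (roughly 9° past the bite) and sunk about 0.85 mm; it stayed level and centred after I let go, and I handed the job in at about 29 s, but got no verdict back and the squeeze on the seal was estimated, not measured.

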